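# Set up the water bath for a dropper bottle

### The job

Set up the water bath for warming the dropper bottle, one piece after another from the bottom up: stand the three-footed trivet on its feet in the middle of the pan, set the steel beaker centred on it, stand the tall dropper bottle in the beaker, and last lay the cork ring flat and centred on the beaker's rim with the dropper poking through its hole. Put each piece down gently, release it, and leave the small brown bottle, the timer and the sample pot where they are.

Things in the scene. Friction and masses are not known exactly. Their poses are not given: they have to be found in the camera images.
- water_bath: Fixed water bath: a round white heater foot (160 mm across, 25 mm high) with a round, open, empty steel pan on it (150 mm across, inner diameter 138 mm at the floor, rim 63 mm above the worktop). Origin on the vertical centre axis at the worktop; z up; the pan's floor is 29 mm above the origin. It is round: its yaw does not matter.
- trivet: Loose dark steel trivet, a flat ring (outer diameter 66 mm, hole 40 mm, ring 8 mm thick) on three stub feet, 20 mm high in all, 90 g. Origin on the axis at the underside of the feet; z up; top of the ring at z = 20 mm. Grip it across the outer diameter (the ring occupies 12 to 20 mm above its feet).
- steel_beaker: Loose straight steel beaker, open at the top: outer diameter 54 mm, inner diameter 46 mm, 68 mm high, floor 4 mm thick, 140 g. Origin at the centre of its underside; z up.
- dropper_bottle: Loose brown glass dropper bottle, the taller of the two brown bottles: body 38 mm across, shoulder ends at 64 mm; black screw collar 21 mm across from 64 to 73 mm; rubber bulb 13 mm across from 73 to 94 mm (its top); 70 g. Origin at the centre of its underside; z up. In the beaker only collar and bulb stand above the rim, so grip it by the collar, or the bulb, from above.
- ring_cover: Loose cork ring, the cover: a flat ring, outer diameter 66 mm, hole 32 mm, 10 mm thick, 30 g. Either face may be up. Origin at the centre of its underside; z up. The dropper passes through the hole, the bottle's body does not.
- oil_bottle: Bystander: small brown bottle with a black cap, 29 mm across, 58 mm high. Origin at the centre of its underside. Leave it where it stands.
- timer: Bystander: white timer with buttons lying flat, 66x62x22 mm. Origin at the centre of its underside. Leave it where it is.
- sample_pot: Bystander: sample pot with a screw cap, 38 mm across, 54 mm high. Origin at the centre of its underside. Leave it where it stands.
There are look-alikes about, which are no part of the job. What is shaped like the trivet but purple is not meant.

How it is judged:
By the outcome, as a careful person would: the job done as asked, in the order asked, and still so for the second after the job is handed in, with the robot touching nothing.
It also fails if it takes over 128 s, if anything falls off the work surface, if the arm or the gripper's body presses on something with over 40 N, if the wrist force passes 120 N, or if a joint passes its speed limit or range.

### The arm

A 6-joint arm with a two-finger parallel gripper is mounted at the origin on a cart in front of the work surface, level with it; the furniture and walls round the work are solid. World frame = base frame: x ahead of the robot, y to its left, z up, the work surface at z = 0. Lengths are in mm, angles in degrees, forces in N, time in s.
With the tool pointing down it reaches from about 300 to 850 mm from the base axis. Payload 4.2 kg.
Tool frame: the origin (TCP) lies at the very end of the fingers, on their centre line; the grasp point (between the pads) lies 19 mm behind it (env.tcp_to_grasp is the distance from the TCP to the grasp point, in mm); z points along the fingers, y is the line along which they close (so a half turn about z gives the same grasp; the last joint's range is limited). The gripper opens to 91 mm and grips with 3 to 60 N. Pads are 32 mm wide; open, the fingers measure 118 mm over their backs; the gripper's body (76 mm by 178 mm) begins 60 mm behind the grasp point.
Start: joints at [-77.98, 18.312, 89.639, -0, 72.044, -1.146], TCP at [130.977, -559.9, 213.976] pointing down, gripper open.
Joint ranges: [-177.97, 177.97], [-48.28, 115.42], [12.27, 149.76], [-77.06, 257.06], [2.81, 150.46], [-146.56, 146.56]. Speed limits (degrees/s): [147.25, 147.25, 180, 180, 180, 180].

### API

Orientations are given as [roll, pitch, yaw] about the fixed x, y, z axes, in that order (R = Rz(yaw) Ry(pitch) Rx(roll)).
In Python, from workcell import env gives the robot as it stands.
- The arm moves only by the tool move_arm, never from a script. Its argument "plan" is a list of rows, each a list of 3 entries, a list of its own where there are three numbers: the shift along the world's x, y, z in cm, then the turn about the world's z in degrees, then the closure, from 0 (fully open) to 1 (shut). In form: [[[x, y, z], turn, claw], ...]. A call has 1 to 5 rows; each row shifts and turns the commanded pose from where the row before left it; what a row does not reach is not made up. A row lasts 1/10 s, in which the tool goes at most 50 mm and 8.59 degrees, less where a joint would pass 70% of its speed; a pose out of reach is approached as far as the arm can. A call is refused whole if a number of a shift passes 5 or a number of a turn 8.59, either way. A call with a gripper value outside its range is refused whole. The fingers move at their own pace and stop on an object; "squeeze" is the grip in N (left out, the last holds). Time passes only in rows, so rows that do not move let the fingers close. It gives the time, the measured TCP pose, the force, the opening and the grip force at its end, in the units of the state.
- env.state(): the state, without advancing time (a new reading comes with each control period).
- env.grab_frame(name): name is "scene" or "top" or "wrist"; returns a dict with "frame" (400x640x3 uint8, red, green, blue), "z_map" (400x640 float32, mm along the optical axis (not along the pixel's ray), 0 where there is no reading), "fovy" (degrees; the focal length in pixels is half the picture's height over the tangent of half this angle, whatever the lens; pixels are square), "cx", "cy" (the principal point, pixels), "D" ([k1, k2, p1, p2, k3] as OpenCV has them; the pictures are not rectified), "position" and "orientation" of the camera in the world. Camera axes: x right, y down, z forward; pixel columns grow to the right and rows downward; lengths in mm; the calibration is good to about 2 mm. A picture is of the moment at which its call begins.
- env.job_done(): hands the job in; it is judged then, once.
Trained networks look in a picture, given as the dict that the camera call returned (one of the last four; its "shot" number tells which), for a name from the list of things; names that differ only in an ending like _2 or _b are one class to them, and where a whole thing is asked for, a point or a joint stands for the part that bears it (a point fixed in the world has none). Each returns a list of dicts, best first, with "score" (0 to 1); they miss things now and then, are a little off and sometimes report something else, mostly with a low value. They report only what shows in the picture. A call takes as long as a camera call. They do not tell look-alikes from the thing itself.
- env.search_frame(picture, label): "point" ([column, row] in pixels, amid what is visible of it).
- env.landmark_of(picture, label): "point" ([column, row] in pixels: a listed point, or the origin of a listed thing).
The state is a dict: "time_s": time; "qpos": joint angles; "qvel": joint speeds; "effort": joint torques, N m; "ee_pos": TCP position; "ee_rot": TCP orientation; "force": force on the tool from outside, world axes, zero at the start; "torque": the same for the moment, N m; "gripper_width": finger opening in mm; "gripper_force": force on a finger pad.
Only numpy, scipy, OpenCV 4.12 (cv2) and the standard library are available. Lean on these libraries where they do the work, as an engineer would, in place of code of your own. Each camera call takes 0.05 s, during which the arm holds its last target. There are 200 camera calls.

## Working session

There is one attempt and no reset: what is moved stays moved. The work goes in short steps, Python scripts to look and compute and a tool call to move; the robot and the scene stay as the last step left them, time stands still between calls to the robot, and variables do not carry over. Pictures are saved under pics/ and viewed, at most 14 in all, crops included, and the job is handed in when it is done.

Besides the shell and the picture viewer there is one more tool, called as name([rows], argument=value, ...), one row to a line, values as JSON. move_arm: Moves the arm, as the interface text tells. Its arguments: {"type":"object","properties":{"plan":{"type":"array","items":{"type":"array"}},"squeeze":{"type":"number"}},"required":["plan"]}

```bash
mkdir -p pics; cat > h.py <<'E'
import numpy as np, cv2
from scipy.spatial.transform import Rotation as R
from workcell import env
def K(p):
    h,w=p["frame"].shape[:2]; f=h/2/np.tan(np.radians(p["fovy"])/2)
    return np.array([[f,0,p["cx"]],[0,f,p["cy"]],[0,0,1.]])
def rot(p):
    o=np.array(p["orientation"],float)
    return o if o.shape==(3,3) else R.from_euler('xyz',o,degrees=True).as_matrix()
def ray(p,pt):
    u=cv2.undistortPoints(np.array([[pt]],float),K(p),np.array(p["D"],float))[0,0]
    return rot(p)@np.array([u[0],u[1],1.])
def depth_pt(p,pt):
    c,r=np.round(pt).astype(int); z=p["z_map"][max(r-1,0):r+2,max(c-1,0):c+2]; z=z[z>0]
    return np.array(p["position"])+ray(p,pt)*np.median(z) if len(z) else None
def at_z(p,pt,z):
    d=ray(p,pt); o=np.array(p["position"]); return o+d*(z-o[2])/d[2]
def cloud(p):
    h,w=p["z_map"].shape; g=np.stack(np.meshgrid(np.arange(w),np.arange(h)),-1).reshape(-1,1,2).astype(float)
    u=cv2.undistortPoints(g,K(p),np.array(p["D"],float))[:,0]
    d=np.c_[u,np.ones(len(u))]*p["z_map"].reshape(-1,1)
    return (np.array(p["position"])+d@rot(p).T).reshape(h,w,3)
def save(p,n): cv2.imwrite(f"pics/{n}.png",p["frame"][:,:,::-1])
E
python3 - <<'E'
from h import *
np.set_printoptions(precision=1,suppress=True)
print(env.state())
for cam in("scene","top"):
    p=env.grab_frame(cam); save(p,cam+"0"); print(cam,p["position"],p["orientation"],p["fovy"],p["D"])
    for n in"water_bath trivet steel_beaker dropper_bottle ring_cover oil_bottle timer sample_pot".split():
        for d in env.search_frame(p,n)[:3]:
            print(n,round(d["score"],2),np.array(d["point"]),depth_pt(p,d["point"]))
E
```

```text
{'time_s': 0.0, 'qpos': array([-78. ,  18.4,  89.7,  -0. ,  72. ,  -1.1]), 'qvel': array([-0.1,  0. , -0. ,  0.1,  0.1,  0.1]), 'effort': array([ -0. , -41.2, -23.2,   0.1,   0. ,  -0. ]), 'ee_pos': array([ 130.9, -559.4,  213.1]), 'ee_rot': array([-179.9,    0. ,   13.2]), 'force': array([-0.3,  0.4,  0.7]), 'torque': array([-0.,  0., -0.]), 'gripper_force': 0.0, 'gripper_width': 91.12205887753152}
scene [110.1 612.7 786.7] [-133.9   -0.3 -142.6] 46.269139071113706 [-0.1  0.   0.   0.   0. ]
water_bath 0.81 [368.4 229.4] [436.8   2.3  29.4]
water_bath 0.29 [323.4 169.6] [ 650.3 -118.7    6.4]
water_bath 0.29 [225. 279.] [580.1 292.9  43.7]
trivet 0.65 [325.4 174.1] [ 639.8 -113.4    0.4]
trivet 0.6 [292.6 151.5] [ 750.8 -117.1   17.6]
steel_beaker 0.83 [301.8 286.2] [467.8 195.6   8.4]
dropper_bottle 0.77 [421.5 183.5] [ 409.2 -183.1   46.2]
ring_cover 0.93 [283.4 223.8] [610.5  85.3   3.9]
oil_bottle 0.88 [226.3 280.2] [577.7 292.2  41.1]
oil_bottle 0.34 [263.7 178.5] [738.5   9.2  18.3]
timer 0.7 [261.2 180.3] [739.   17.7  18.1]
sample_pot 0.48 [380.1 142.3] [ 570.6 -257.    47.7]
top [447.2  15.7 887.2] [-171.3   -1.5  -88.8] 56.73818731310801 [0. 0. 0. 0. 0.]
water_bath 0.93 [311.5 266.1] [437.9   7.3  29.9]
trivet 0.73 [362.9 190.8] [ 621.8 -114.4    0.3]
trivet 0.72 [352.6 127.9] [775.4 -86.   17.4]
steel_beaker 0.65 [220.  256.4] [455.6 222.1   4.5]
dropper_bottle 0.53 [402.8 277.6] [ 417.9 -190.6   75. ]
ring_cover 0.75 [273. 201.] [591.  103.8   0.4]
oil_bottle 0.49 [193.1 200.2] [579.7 278.8  53. ]
timer 0.62 [315.5 141.9] [736.4   4.5  18.9]
```

View pics/scene0.png

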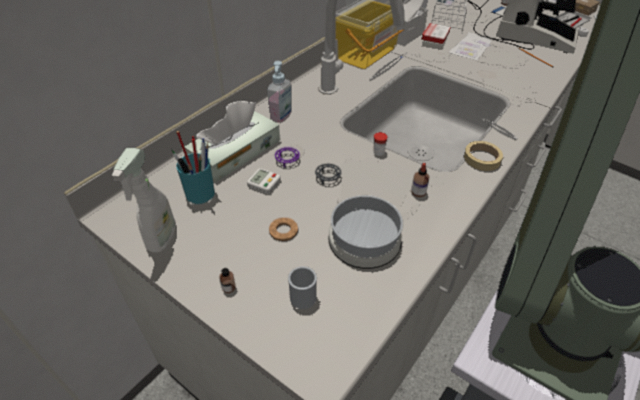

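View pics/top0.png

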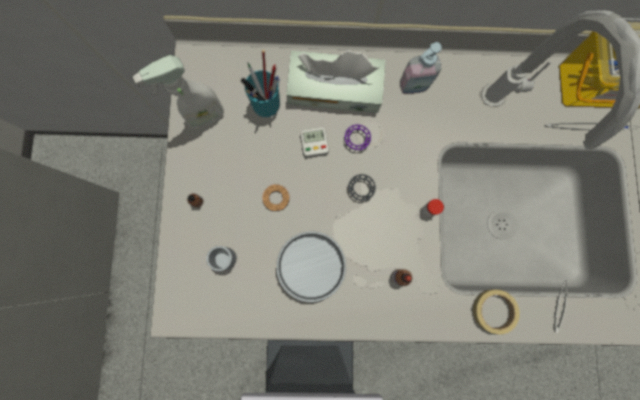

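Scene view: dark trivet at (328,175), purple look-alike at (287,157), cork ring at (284,229), yellow tape-like ring at (484,154), beaker at (303,287), dropper bottle at (421,181), small oil bottle at (228,281) and bath at (366,230). In the top view the dark trivet is at (362,188) and the purple one at (357,138). The dark one fits, since the purple one is excluded. I'll confirm that in a crop.

```bash
cat >> h.py <<'E'
def top_fit(p,xy,rad,zlo,zhi):
    c=cloud(p); m=(np.hypot(c[...,0]-xy[0],c[...,1]-xy[1])<rad)&(c[...,2]>zlo)&(c[...,2]<zhi)&(p["z_map"]>0)
    q=c[m]
    if len(q)<6: return None
    (x,y),r=cv2.minEnclosingCircle(q[:,:2].astype(np.float32))
    return np.round([x,y,r,np.median(q[:,2]),q[:,2].max(),len(q)],1)
E
python3 - <<'E'
from h import *
np.set_printoptions(precision=1,suppress=True)
S=env.grab_frame("scene");T=env.grab_frame("top")
spec={"bath":((438,5),100,50,80),"trivet":((632,-115),50,12,30),"purple":((755,-100),50,12,30),"beaker":((463,205),50,55,80),"dropcollar":((410,-187),30,66,110),"dropbulb":((410,-187),30,80,110),"cork":((600,97),50,5,20),"oil":((578,290),40,45,80),"pot":((570,-257),40,40,80)}
for n,a in spec.items(): print(n,top_fit(S,*a),top_fit(T,*a))
def crop(p,c,r,w=50,k=6): return cv2.resize(p["frame"][r-w//2:r+w//2,c-w//2:c+w//2],None,fx=k,fy=k,interpolation=cv2.INTER_CUBIC)
im=np.vstack([np.hstack([crop(S,323,170),crop(S,421,181)]),np.hstack([crop(T,362,180),crop(T,402,277)])])
cv2.imwrite("pics/c1.png",im[:,:,::-1])
for n in ["trivet","steel_beaker","dropper_bottle","ring_cover","water_bath"]:
  print(n,[ (np.array(d["point"]),d["score"]) for d in env.landmark_of(T,n)[:2]],[ (np.array(d["point"]),d["score"]) for d in env.landmark_of(S,n)[:2]])
  for p in (T,S):
    for d in env.landmark_of(p,n)[:2]: print("   ",at_z(p,d["point"],29 if n=="x" else 0))
E
```

```text
bath [440.3   9.2  77.7  61.4  68.5 919. ] [438.2   9.7  76.6  63.6  68.8 670. ]
trivet [ 627.2 -108.3   34.5   19.3   24.1  230. ] [ 626.6 -108.    33.5   19.5   23.6  314. ]
purple [753.  -95.2  35.2  18.4  22.6 213. ] [751.1 -96.8  33.2  19.3  24.3 302. ]
beaker [452.3 211.2  28.3  66.2  72.2 365. ] [450.9 211.2  27.2  67.5  71.9 205. ]
dropcollar [ 418.2 -194.8   10.1   75.1   95.3   82. ] [ 416.9 -197.9   10.6   74.1   95.9   77. ]
dropbulb [ 417.3 -195.2    7.3   89.6   95.3   32. ] [ 417.1 -197.2    6.2   90.8   95.9   33. ]
cork [605.5  92.1  41.7  10.9  16.3 444. ] [598.   98.3  32.8  10.1  15.4 444. ]
oil [585.2 286.2   9.8  55.7  61.7  83. ] [583.8 283.7   9.9  56.9  60.2  61. ]
pot [ 578.3 -272.7   21.2   54.    57.1  140. ] [ 578.7 -272.5   18.9   54.5   58.5  232. ]
trivet [(array([363.1, 186.5]), 0.69), (array([357.1, 138.6]), 0.67)] [(array([286.7, 159.5]), 0.58), (array([327. , 176.9]), 0.49)]
    [ 632.6 -114.9    0. ]
    [754.3 -99.5   0. ]
    [756.1 -98.2   0. ]
    [ 630.5 -107.6    0. ]
steel_beaker [(array([225.1, 256.2]), 0.75), (array([401.9, 277.9]), 0.4)] [(array([306.4, 296.3]), 0.58), (array([367. , 235.6]), 0.29)]
    [456.4 211.2   0. ]
    [ 414.4 -207.5    0. ]
    [449.2 204.4   0. ]
    [441.8  -3.8   0. ]
dropper_bottle [(array([400.4, 274.8]), 0.74)] [(array([417.2, 192.6]), 0.82)]
    [ 421.5 -204.     0. ]
    [ 420.4 -196.7    0. ]
ring_cover [(array([276.9, 196.4]), 0.61)] [(array([284.8, 230.4]), 0.69)]
    [602.6  94.8   0. ]
    [597.3  96.2   0. ]
water_bath [(array([312.5, 265. ]), 0.82), (array([222.4, 258.8]), 0.32)] [(array([365.2, 238.4]), 0.95)]
    [440.1   4.7   0. ]
    [450.2 217.2   0. ]
    [440.4   5.6   0. ]
```

View pics/c1.png

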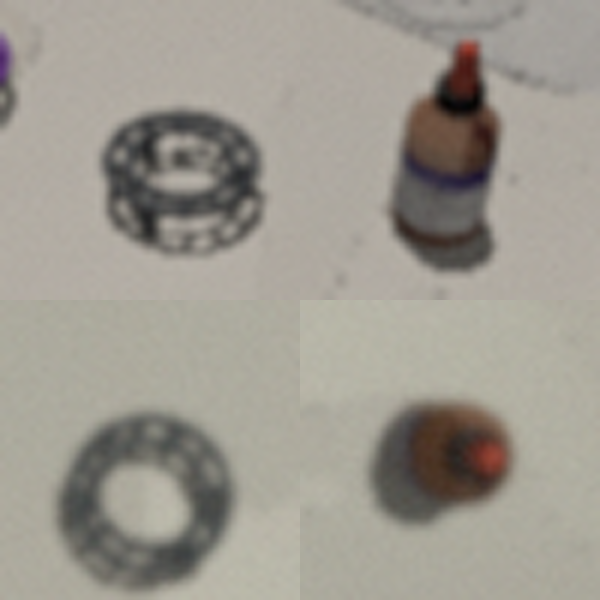

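The crop shows the dark trivet standing on its feet with the ring on top. It's the dark steel one, not the purple. The dropper bottle stands upright with a red bulb, black collar and label. Both views agree within about 2 mm and the heights match the text (20, 68, 95, 10 and 63). Moving above the trivet now.

move_arm([
  [[3.5,3.2,-0.5],0,0],
  [[3.5,3.2,-0.5],0,0],
  [[3.5,3.2,-0.5],0,0],
  [[3.5,3.2,-0.5],0,0],
  [[3.5,3.2,-0.5],0,0],
], squeeze=15)

```text
time_s: 2.5
ee_pos: [307.1, -398.6, 189.0]
ee_rot: [180.0, -0.0, 13.1]
force: [1.8, -1.3, -0.8]
gripper_width: 91.2
gripper_force: 0.0
```

move_arm([
  [[3.5,3.2,-0.5],0,0],
  [[3.5,3.2,-0.5],0,0],
  [[3.5,3.2,-0.5],0,0],
  [[3.5,3.2,-0.5],0,0],
  [[3.5,3.2,-0.5],0,0],
])

```text
time_s: 3.0
ee_pos: [482.3, -238.4, 164.0]
ee_rot: [180.0, -0.0, 13.2]
force: [0.9, -0.2, -0.1]
gripper_width: 91.3
gripper_force: 0.0
```

move_arm([
  [[3.5,3.2,-0.5],0,0],
  [[3.5,3.2,-0.5],0,0],
  [[3.5,3.2,-0.5],0,0],
  [[3.5,3.2,-0.5],0,0],
  [[0,0,0],0,0],
])

```text
time_s: 3.5
ee_pos: [624.5, -107.7, 142.7]
ee_rot: [-179.9, -0.1, 13.5]
force: [-1.2, -0.6, -0.2]
gripper_width: 91.4
gripper_force: 0.0
```

```bash
python3 - <<'E'
from h import *
np.set_printoptions(precision=1,suppress=True)
s=env.state();print(s["ee_pos"],s["ee_rot"],s["qpos"])
p=env.grab_frame("wrist");save(p,"w1");print(p["position"],p["orientation"])
print(top_fit(p,(627,-108),45,12,30)); print([(d["point"],d["score"],at_z(p,d["point"],20)) for d in env.search_frame(p,"trivet")[:2]])
E
```

```text
[ 624.5 -107.7  142.7] [-179.9   -0.1   13.5] [-10.9  26.3  87.6   0.1  66.   65.6]
[699.2 -90.3 312.8] [164.3   0.1 -76.5]
[ 629.2 -108.4   33.4   18.5   21.2 2177. ]
[([367.4, 28.6], 0.78, array([ 768.9, -111.2,   20. ])), ([328.6, 171.3], 0.64, array([ 648.6, -108.6,   20. ]))]
```

View pics/w1.png

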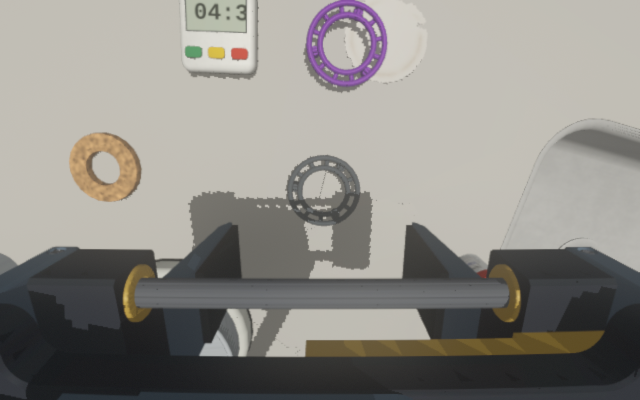

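```bash
python3 - <<'E'
from h import *
np.set_printoptions(precision=1,suppress=True)
s=env.state();print(s["ee_pos"],s["ee_rot"])
p=env.grab_frame("wrist");print(p["D"],p["cx"],p["cy"],p["fovy"])
c=cloud(p); P=np.array([[328,171],[328,230],[328,200],[367,28]])
for a in P: print(a,c[a[1],a[0]],at_z(p,a,20))
T=env.grab_frame("top"); print(top_fit(T,(627,-108),45,12,24),top_fit(p,(627,-108),60,10,24))
E
```

```text
[ 621.1 -111.1  143.3] [-180.     0.1   13.3]
[-0.  0.  0.  0.  0.] 321.5353887146854 202.3864935435538 61.924792123253475
[328 171] [ 641.4 -113.     0.2] [ 644.9 -111.8   20. ]
[328 230] [ 583.5 -127.     0.4] [ 590.5 -124.9   20. ]
[328 200] [ 613.3 -119.8   -1. ] [ 618.9 -118.1   20. ]
[367  28] [ 765.9 -115.    18.7] [ 765.5 -114.9   20. ]
[601.2 -87.9   5.9  19.9  21.6  10. ] [ 629.  -108.5   33.5   18.5   21.2 2189. ]
```

The wrist view shows the trivet at (322,189), midway between the fingers, with the purple one at (346,43) and the cork at (105,167). The three views agree on (628,-108), top at about 19–20 mm. Descending.

move_arm([
  [[0.7,0.3,-3.0],0,0],
  [[0,0,-4.0],0,0],
  [[0,0,-4.0],0,0],
  [[0,0,-2.0],0,0],
  [[0,0,-0.5],0,0],
])

```text
time_s: 4.2
ee_pos: [625.1, -110.0, 6.6]
ee_rot: [-179.9, 0.3, 13.0]
force: [-0.7, 0.1, 1.4]
gripper_width: 91.4
gripper_force: 0.0
```

move_arm([
  [[0,0,-0.3],0,0],
  [[0,0,0],0,0.5],
  [[0,0,0],0,1],
  [[0,0,0],0,1],
  [[0,0,0],0,1],
], squeeze=20)

```text
time_s: 4.7
ee_pos: [628.7, -109.0, 7.2]
ee_rot: [179.9, -0.1, 13.2]
force: [-1.0, -0.0, 4.0]
gripper_width: 65.9
gripper_force: 20.0
```

move_arm([
  [[0,0,0],0,1],
  [[0,0,1.0],0,1],
  [[0,0,3.0],0,1],
  [[0,0,4.0],0,1],
  [[0,0,4.0],0,1],
])

```text
time_s: 5.2
ee_pos: [627.3, -108.7, 127.0]
ee_rot: [-180.0, 0.1, 13.2]
force: [1.2, -0.5, -0.6]
gripper_width: 65.7
gripper_force: 20.0
```

```bash
python3 - <<'E'
from h import *
np.set_printoptions(precision=1,suppress=True)
for i in range(3):
  p=env.grab_frame("wrist");s=env.state();print(s["ee_pos"],s["ee_rot"],s["force"],s["gripper_width"],s["qpos"])
save(p,"w2")
E
```

```text
[ 631.6 -109.5  135.1] [179.7  -0.6  13.2] [2.3 0.2 4.5] 65.59799725781585 [-10.9  27.   87.7  -0.   64.6  66. ]
[ 631.7 -109.5  132.8] [179.7  -0.7  13.2] [0.8 0.6 0.1] 65.94197022829933 [-10.9  27.1  87.9  -0.   64.3  66. ]
[ 629.8 -109.2  129.5] [179.8  -0.4  13.2] [ 0.2  0.2 -1.5] 66.01736393913966 [-10.9  27.2  88.1  -0.   64.2  66. ]
```

View pics/w2.png

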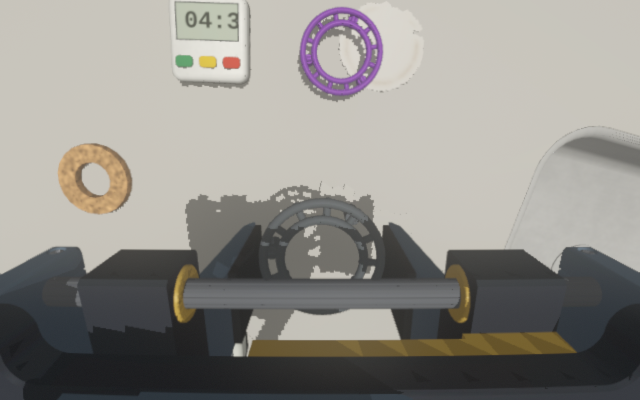

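The trivet is held level between the fingers at (323,250). Carrying it to above the pan.

move_arm([
  [[-3.0,1.8,0],0,1],
  [[-4.0,2.5,0],0,1],
  [[-4.0,2.5,0],0,1],
  [[-4.0,2.5,0],0,1],
  [[-3.0,1.9,0],0,1],
])

```text
time_s: 5.85
ee_pos: [443.7, 4.2, 124.4]
ee_rot: [-179.9, 0.3, 13.2]
force: [0.5, 0.8, -0.9]
gripper_width: 65.8
gripper_force: 20.0
```

move_arm([
  [[-0.9,0.6,0],0,1],
  [[0,0,0],0,1],
  [[0,0,0],0,1],
  [[0,0,0],0,1],
])

```text
time_s: 6.25
ee_pos: [440.5, 8.5, 125.8]
ee_rot: [180.0, -0.0, 13.1]
force: [-0.6, -0.2, 0.0]
gripper_width: 66.1
gripper_force: 20.0
```

```bash
cat >> h.py <<'E'
from scipy.optimize import least_squares
def circ(q,x0):
    f=least_squares(lambda v:np.hypot(q[:,0]-v[0],q[:,1]-v[1])-v[2],x0,loss="soft_l1",f_scale=1.); return f.x
E
python3 - <<'E'
from h import *
np.set_printoptions(precision=1,suppress=True)
def rim(p,lo=58,hi=67):
    c=cloud(p); m=(np.abs(np.hypot(c[...,0]-439,c[...,1]-9)-72)<8)&(c[...,2]>lo)&(c[...,2]<hi)&(p["z_map"]>0); q=c[m]
    a=np.degrees(np.arctan2(q[:,1]-9,q[:,0]-439)); return circ(q,[439,9,72]),len(q),np.histogram(a,8,(-180,180))[0]
for n in("wrist","top","scene"):
    p=env.grab_frame(n); print(n,rim(p))
    if n=="wrist": save(p,"w3")
s=env.state();print(s["ee_pos"],s["ee_rot"],s["force"],s["gripper_width"])
E
```

```text
wrist (array([441.4,   9.3,  73.4]), 3099, array([  0,  10, 649, 683, 693, 672, 392,   0]))
top (array([406.5,  10.5, 105.2]), 63, array([ 0,  0,  0, 35, 28,  0,  0,  0]))
scene (array([439.8,  10.8,  73.2]), 433, array([51, 75,  4, 61, 54, 53, 79, 56]))
[439.9   8.6 125.8] [180.    0.   13.1] [ 0.8 -0.6 -0.7] 65.74050763202742
```

move_arm([
  [[0.05,0.1,-2.5],0,1],
  [[0,0,-3.0],0,1],
  [[0,0,-2.0],0,1],
  [[0,0,-0.7],0,1],
  [[0,0,-0.3],0,1],
])

```text
time_s: 6.9
ee_pos: [439.6, 9.9, 40.4]
ee_rot: [-180.0, 0.1, 13.1]
force: [-0.6, 0.5, -0.7]
gripper_width: 65.9
gripper_force: 20.0
```

move_arm([
  [[0,0,0],0,1],
  [[0,0,0],0,1],
  [[0,0,-0.1],0,1],
  [[0,0,-0.1],0,1],
])

```text
time_s: 7.3
ee_pos: [440.0, 10.1, 39.5]
ee_rot: [180.0, -0.1, 13.2]
force: [0.2, 0.5, -0.4]
gripper_width: 65.7
gripper_force: 20.0
```

move_arm([
  [[0,0,-0.1],0,1],
  [[0,0,-0.1],0,1],
  [[0,0,-0.1],0,1],
  [[0,0,0],0,1],
  [[0,0,0],0,1],
])

```text
time_s: 7.8
ee_pos: [439.5, 10.1, 36.2]
ee_rot: [180.0, -0.0, 13.2]
force: [-0.4, 0.2, 3.8]
gripper_width: 65.7
gripper_force: 20.0
```

move_arm([
  [[0,0,0],0,0.16],
  [[0,0,0],0,0.12],
  [[0,0,0],0,0.12],
  [[0,0,1.0],0,0.12],
  [[0,0,3.0],0,0.12],
])

```text
time_s: 8.3
ee_pos: [437.5, 10.1, 74.9]
ee_rot: [-179.9, 0.3, 13.2]
force: [0.1, 0.4, 0.7]
gripper_width: 80.3
gripper_force: 0.0
```

move_arm([
  [[0,0,4.0],0,0.1],
  [[0,0,4.0],0,0],
  [[0,4.0,2.5],0,0],
  [[0,4.5,1.0],0,0],
  [[0,4.0,0],0,0],
])

```text
time_s: 8.8
ee_pos: [440.7, 136.9, 194.0]
ee_rot: [-180.0, -0.3, 13.1]
force: [0.3, -0.7, -0.4]
gripper_width: 91.0
gripper_force: 0.0
```

move_arm([
  [[0.6,4.0,0],0,0],
  [[0.5,3.0,0],0,0],
  [[0,0.6,0],0,0],
  [[0,0,0],0,0],
  [[0,0,0],0,0],
])

```text
time_s: 9.3
ee_pos: [450.1, 210.1, 191.1]
ee_rot: [180.0, 0.0, 13.1]
force: [-0.8, -0.7, 0.0]
gripper_width: 91.2
gripper_force: 0.0
```

```bash
python3 - <<'E'
from h import *
np.set_printoptions(precision=1,suppress=True)
ps={n:env.grab_frame(n) for n in("wrist","top","scene")}
def fit(p,xy,r,w,lo,hi):
    c=cloud(p); m=(np.abs(np.hypot(c[...,0]-xy[0],c[...,1]-xy[1])-r)<w)&(c[...,2]>lo)&(c[...,2]<hi)&(p["z_map"]>0); q=c[m]
    return (circ(q,[*xy,r]),len(q),np.median(q[:,2])) if len(q)>8 else None
for n,p in ps.items():
    print(n,"trivet",top_fit(p,(440,10),45,42,56),"beaker",fit(p,(451.5,211),25,6,62,72),top_fit(p,(451.5,211),40,60,75))
s=env.state();print(s["ee_pos"],s["ee_rot"],s["qpos"],s["force"])
im=cv2.resize(ps["top"]["frame"][215:315,180:380],None,fx=4,fy=3.5); 
im2=cv2.resize(ps["scene"]["frame"][180:320,260:420],None,fx=2.5,fy=2.5)
cv2.imwrite("pics/c2.png",ps["scene"]["frame"][:,:,::-1]);cv2.imwrite("pics/c3.png",cv2.resize(ps["scene"]["frame"][170:320,260:420],None,fx=4,fy=4)[:,:,::-1])
E
```

```text
wrist trivet [ 440.6   10.8   33.2   47.4   50.2 1165. ] beaker (array([453.9, 211. ,  24.8]), 887, np.float64(66.90097950112579)) [453.4 210.9  27.3  66.9  69.4 931. ]
top trivet [437.6  10.4  33.3  48.5  53.5 366. ] beaker (array([450.9, 210.8,  24.8]), 56, np.float64(67.43656341040685)) [451.4 221.4  23.8  67.3  70.8  58. ]
scene trivet [439.   10.4  33.7  49.4  53.5 341. ] beaker (array([451.9, 212.1,  25.2]), 243, np.float64(67.96018120950112)) [453.1 212.   28.4  67.7  72.7 280. ]
[450.4 209.9 191.1] [180.    0.   13.1] [ 23.7  12.3 101.6  -0.   66.1 100.6] [0.5 0.1 0.4]
```

View pics/c3.png

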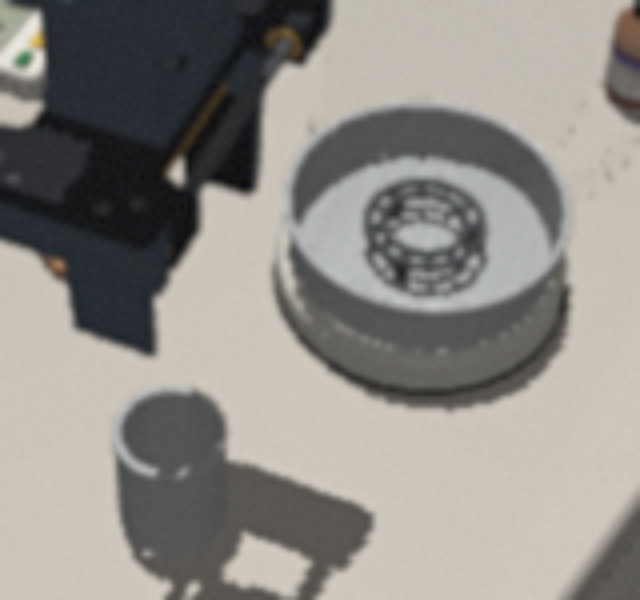

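The trivet stands flat and central in the pan, at about (425,235) in this crop, with its top at about 49 mm. The beaker stands upright at (172,480) in the crop. Descending on the beaker.

move_arm([
  [[0.2,0.1,-3.5],0,0],
  [[0,0,-4.0],0,0],
  [[0,0,-4.0],0,0],
  [[0,0,-3.0],0,0],
  [[0,0,-1.6],0,0],
])

```text
time_s: 9.95
ee_pos: [450.9, 210.4, 27.6]
ee_rot: [179.9, 0.3, 13.1]
force: [-0.6, -0.6, 0.3]
gripper_width: 91.2
gripper_force: 0.0
```

move_arm([
  [[0,0,0],0,0],
  [[0,0,0],0,0.3],
  [[0,0,0],0,1],
  [[0,0,0],0,1],
  [[0,0,0],0,1],
], squeeze=20)

```text
time_s: 10.45
ee_pos: [453.0, 212.3, 30.9]
ee_rot: [-180.0, -0.1, 13.2]
force: [-0.4, 0.3, 0.3]
gripper_width: 62.2
gripper_force: 0.0
```

move_arm([
  [[0,0,0],0,1],
  [[0,0,1.0],0,1],
  [[0,0,3.0],0,1],
  [[0,0,4.0],0,1],
  [[0,0,3.0],0,1],
])

```text
time_s: 10.95
ee_pos: [452.7, 212.4, 142.5]
ee_rot: [-180.0, -0.1, 13.2]
force: [1.0, 1.1, -2.3]
gripper_width: 53.9
gripper_force: 20.0
```

move_arm([
  [[0,0,0],0,1],
  [[0,0,0],0,1],
  [[0,0,0],0,1],
])

```text
time_s: 11.25
ee_pos: [451.3, 211.6, 138.8]
ee_rot: [180.0, 0.2, 13.2]
force: [1.0, -0.5, -1.7]
gripper_width: 53.4
gripper_force: 20.0
```

```bash
python3 - <<'E'
from h import *
np.set_printoptions(precision=1,suppress=True)
s=env.state();print(s["ee_pos"],s["ee_rot"],s["force"],s["gripper_width"])
p=env.grab_frame("wrist");c=cloud(p);m=(np.hypot(c[...,0]-453,c[...,1]-212)<33)&(p["z_map"]>0)&(c[...,2]>90)&(c[...,2]<260)
print(np.histogram(c[m][:,2],np.arange(90,260,5)))
S=env.grab_frame("scene");cv2.imwrite("pics/c4.png",cv2.resize(S["frame"][170:320,240:400],None,fx=4,fy=4)[:,:,::-1])
print(S["position"])
E
```

```text
[451.3 211.6 138.8] [180.    0.2  13.2] [ 1.  -0.5 -1.7] 53.36143752998358
(array([   0,    0,    0,   55, 1642,  421,  449,  437,  371,  386,  445,
        424,  459,  465,  714,  904, 1853, 1598,  238,  267,  811,  214,
        232,  265,  286,  284,  219,  265, 3076,   48, 1626, 2283, 3884]), array([ 90,  95, 100, 105, 110, 115, 120, 125, 130, 135, 140, 145, 150,
       155, 160, 165, 170, 175, 180, 185, 190, 195, 200, 205, 210, 215,
       220, 225, 230, 235, 240, 245, 250, 255]))
[110.1 612.7 786.7]
```

View pics/c4.png

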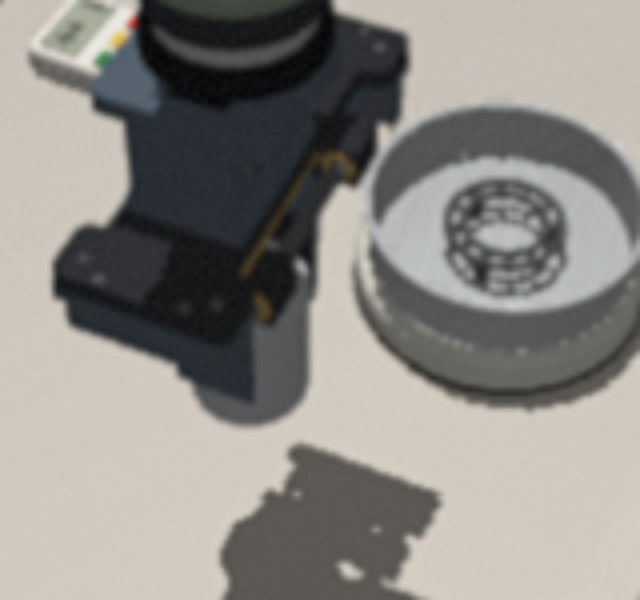

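The beaker is held upright, its inside floor at about 113 mm, so it has not slipped. Carrying it to above the trivet.

move_arm([
  [[-0.2,-3.0,0],0,1],
  [[-0.2,-4.0,0],0,1],
  [[-0.2,-4.0,0],0,1],
  [[-0.2,-4.0,0],0,1],
  [[-0.2,-3.0,0],0,1],
])

```text
time_s: 11.85
ee_pos: [441.4, 30.2, 138.9]
ee_rot: [180.0, 0.2, 13.1]
force: [0.5, -0.8, -0.7]
gripper_width: 54.0
gripper_force: 20.0
```

move_arm([
  [[-0.2,-1.5,0],0,1],
  [[0,-0.6,0],0,1],
  [[0,0,0],0,1],
  [[0,0,0],0,1],
  [[0,0,0],0,1],
])

```text
time_s: 12.35
ee_pos: [440.5, 11.9, 139.8]
ee_rot: [-180.0, 0.0, 13.2]
force: [-0.0, 0.4, -1.2]
gripper_width: 53.7
gripper_force: 20.0
```

```bash
python3 - <<'E'
from h import *
np.set_printoptions(precision=1,suppress=True)
s=env.state();print(s["ee_pos"],s["ee_rot"],s["force"],s["gripper_width"])
p=env.grab_frame("wrist");c=cloud(p)
r=np.hypot(c[...,0]-440,c[...,1]-10)
m=(r<30)&(r>19)&(c[...,2]>170)&(c[...,2]<182); q=c[m]; print(circ(q,[440,10,25]),len(q),np.median(q[:,2]))
m=(r<22)&(c[...,2]>100)&(c[...,2]<118);q=c[m];print(np.median(q,0),len(q))
E
```

```text
[440.5  11.9 139.8] [-180.     0.    13.2] [-0.   0.4 -1.2] 53.716946030598834
[442.2  11.8  24.8] 3432 175.8644403532936
[428.8   7.  112.5] 1439
```

move_arm([
  [[-0.15,-0.1,-2.0],0,1],
  [[0,0,-2.0],0,1],
  [[0,0,-1.2],0,1],
  [[0,0,-0.2],0,1],
  [[0,0,0],0,1],
])

```text
time_s: 12.9
ee_pos: [439.0, 10.5, 85.9]
ee_rot: [-180.0, 0.0, 13.2]
force: [-0.1, -0.3, -0.7]
gripper_width: 53.4
gripper_force: 20.0
```

move_arm([
  [[0,0,-0.1],0,1],
  [[0,0,-0.1],0,1],
  [[0,0,-0.1],0,1],
  [[0,0,0],0,1],
])

```text
time_s: 13.3
ee_pos: [439.0, 10.1, 83.1]
ee_rot: [180.0, -0.0, 13.2]
force: [0.1, -0.0, -1.9]
gripper_width: 53.9
gripper_force: 20.0
```

move_arm([
  [[0,0,-0.1],0,1],
  [[0,0,-0.1],0,1],
  [[0,0,-0.1],0,1],
  [[0,0,0],0,1],
])

```text
time_s: 13.7
ee_pos: [438.8, 10.1, 79.8]
ee_rot: [180.0, 0.0, 13.2]
force: [0.2, -0.3, -2.5]
gripper_width: 53.5
gripper_force: 20.0
```

move_arm([
  [[0,0,-0.1],0,1],
  [[0,0,-0.05],0,1],
  [[0,0,0],0,1],
])

```text
time_s: 14.0
ee_pos: [439.1, 10.1, 79.5]
ee_rot: [180.0, -0.0, 13.2]
force: [-3.4, -0.3, 8.1]
gripper_width: 53.9
gripper_force: 20.0
```

move_arm([
  [[0,0,0],0,0.25],
  [[0,0,0],0,0.15],
  [[0,0,0],0,0.1],
  [[0,0,2.0],0,0.1],
  [[0,0,4.0],0,0.1],
])

```text
time_s: 14.5
ee_pos: [436.7, 10.1, 136.7]
ee_rot: [-179.9, 0.4, 13.2]
force: [1.3, -0.2, 0.1]
gripper_width: 81.9
gripper_force: 0.0
```

move_arm([
  [[0,0,4.0],0,0.1],
  [[0,-1.0,3.0],0,0.2],
  [[-0.4,-4.5,0],0,0.3],
  [[-0.4,-4.5,0],0,0.4],
  [[-0.4,-4.5,0],0,0.4],
])

```text
time_s: 15.0
ee_pos: [426.8, -136.2, 208.8]
ee_rot: [180.0, -0.1, 13.2]
force: [1.3, 0.0, -0.5]
gripper_width: 55.6
gripper_force: 0.0
```

move_arm([
  [[-0.4,-3.0,0],0,0.4],
  [[-0.4,-2.0,0],0,0.4],
  [[-0.2,-1.2,0],0,0.4],
  [[0,0,0],0,0.4],
  [[0,0,0],0,0.4],
])

```text
time_s: 15.5
ee_pos: [417.0, -196.3, 208.3]
ee_rot: [-180.0, 0.0, 13.2]
force: [-0.4, 0.8, -0.1]
gripper_width: 55.0
gripper_force: 0.0
```

```bash
python3 - <<'E'
from h import *
np.set_printoptions(precision=1,suppress=True)
s=env.state();print(s["ee_pos"],s["ee_rot"],s["qpos"],s["force"],s["gripper_width"])
ps={n:env.grab_frame(n) for n in("wrist","top","scene")}
for n,p in ps.items():
    c=cloud(p)
    def fit(xy,r,w,lo,hi):
        m=(np.abs(np.hypot(c[...,0]-xy[0],c[...,1]-xy[1])-r)<w)&(c[...,2]>lo)&(c[...,2]<hi)&(p["z_map"]>0); q=c[m]
        return (circ(q,[*xy,r]),len(q),np.median(q[:,2])) if len(q)>8 else None
    print(n,"beaker",fit((439.5,10.3),25,6,112,123),"trivet",fit((439.5,10.3),30,5,42,54),"bulb",top_fit(p,(417,-197),16,85,100),"coll",top_fit(p,(417,-197),16,67,85))
save(ps["wrist"],"w4")
cv2.imwrite("pics/c5.png",cv2.resize(ps["scene"]["frame"][130:280,300:460],None,fx=4,fy=4)[:,:,::-1])
E
```

```text
[ 417.  -196.3  208.3] [-180.     0.    13.2] [-26.7   8.2 104.1   0.   67.7  50.2] [-0.4  0.8 -0.1] 54.976163143193496
wrist beaker (array([439.4,   8.7,  24.8]), 1401, np.float64(115.60745220974786)) trivet (array([439.6,  10.5,  31. ]), 886, np.float64(47.461003928471996)) bulb [ 419.4 -198.4    6.2   91.4   94.7  142. ] coll [ 419.6 -198.3   10.2   72.3   85.   227. ]
top beaker (array([436.8,  10.3,  25. ]), 170, np.float64(117.16840135655713)) trivet (array([436.9,  10.4,  31.5]), 137, np.float64(48.63198585749376)) bulb None coll None
scene beaker (array([437.9,  11. ,  25. ]), 206, np.float64(117.36380450645589)) trivet (array([439.3,  10.2,  30.9]), 149, np.float64(49.94428639210798)) bulb [ 418.  -193.5    5.6   90.3   95.1   24. ] coll [ 418.2 -194.2   10.    73.5   84.9   54. ]
```

View pics/w4.png

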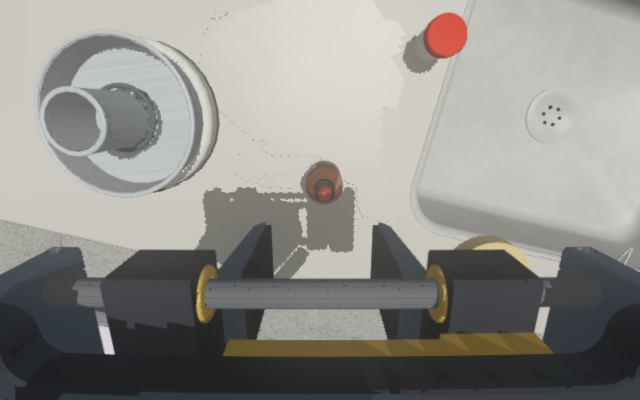

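The wrist view shows the beaker standing on the trivet in the pan at (75,118), with its rim level at 117 mm, and the dropper bottle centred between the fingers at (324,185). Going down to the collar.

move_arm([
  [[0.1,-0.1,-3.0],0,0.4],
  [[0,0,-4.0],0,0.4],
  [[0,0,-4.0],0,0.4],
  [[0,0,-2.5],0,0.4],
  [[0,0,-0.5],0,0.4],
])

```text
time_s: 16.15
ee_pos: [416.2, -196.1, 66.0]
ee_rot: [-179.8, 0.3, 13.2]
force: [-0.9, 1.0, 0.9]
gripper_width: 54.7
gripper_force: 0.0
```

move_arm([
  [[0,0,0],0,0.4],
  [[0,0,0],0,0.4],
  [[0,0,0],0,0.4],
])

```text
time_s: 16.45
ee_pos: [419.2, -198.3, 70.0]
ee_rot: [179.9, -0.2, 13.2]
force: [-0.2, -0.1, -0.2]
gripper_width: 54.6
gripper_force: 0.0
```

move_arm([
  [[0,0,-0.1],0,0.6],
  [[0,0,0],0,0.7],
  [[0,0,0],0,0.8],
  [[0,0,0],0,1],
  [[0,0,0],0,1],
], squeeze=15)

```text
time_s: 16.95
ee_pos: [418.0, -197.9, 67.5]
ee_rot: [180.0, -0.0, 13.2]
force: [-0.3, -0.5, 0.7]
gripper_width: 19.8
gripper_force: 15.0
```

move_arm([
  [[0,0,0],0,1],
  [[0,0,0],0,1],
  [[0,0,0],0,1],
])

```text
time_s: 17.25
ee_pos: [418.1, -198.0, 67.5]
ee_rot: [180.0, -0.0, 13.2]
force: [0.3, 0.7, 0.8]
gripper_width: 19.5
gripper_force: 15.0
```

move_arm([
  [[0,0,1.0],0,1],
  [[0,0,3.0],0,1],
  [[0,0,4.0],0,1],
  [[0,0,4.0],0,1],
  [[0,0,2.5],0,1],
])

```text
time_s: 17.75
ee_pos: [418.7, -198.2, 216.0]
ee_rot: [179.8, -0.2, 13.2]
force: [0.8, 0.1, -0.4]
gripper_width: 19.7
gripper_force: 15.0
```

move_arm([
  [[0.2,3.0,0],0,1],
  [[0.4,4.0,0],0,1],
  [[0.5,4.0,0],0,1],
  [[0.5,4.0,0],0,1],
  [[0.3,3.0,0],0,1],
])

```text
time_s: 18.25
ee_pos: [436.7, -15.8, 213.1]
ee_rot: [-180.0, -0.0, 13.2]
force: [0.6, -0.1, -0.5]
gripper_width: 19.7
gripper_force: 15.0
```

move_arm([
  [[0.2,2.0,0],0,1],
  [[0,0.7,0],0,1],
  [[0,0,0],0,1],
  [[0,0,0],0,1],
  [[0,0,0],0,1],
])

```text
time_s: 18.75
ee_pos: [438.9, 8.1, 212.6]
ee_rot: [180.0, 0.0, 13.1]
force: [-0.2, -0.2, -0.5]
gripper_width: 19.3
gripper_force: 15.0
```

```bash
python3 - <<'E'
from h import *
np.set_printoptions(precision=1,suppress=True)
s=env.state();print(s["ee_pos"],s["ee_rot"],s["force"],s["gripper_width"])
p=env.grab_frame("wrist");c=cloud(p);save(p,"w5")
r=np.hypot(c[...,0]-439.5,c[...,1]-10)
m=(r<30)&(r>19)&(c[...,2]>111)&(c[...,2]<122); q=c[m]; print(circ(q,[440,10,25]),len(q))
S=env.grab_frame("scene");c=cloud(S)
for lo in range(120,215,8):
    m=(np.hypot(c[...,0]-439,c[...,1]-10)<30)&(c[...,2]>lo)&(c[...,2]<lo+8);q=c[m]
    if len(q)>5: print(lo,q.min(0),q.max(0),len(q))
a=cv2.resize(S["frame"][140:290,290:450],(640,600)); cv2.imwrite("pics/c6.png",a[:,:,::-1])
E
```

```text
[438.9   8.1 212.6] [180.    0.   13.1] [-0.2 -0.2 -0.5] 19.326194204055575
[439.4   9.9  25. ] 657
120 [412.3   0.4 120. ] [461.8  34.3 121.2] 6
144 [421.   -1.1 146.2] [454.3  26.3 151.8] 20
152 [420.    3.3 152.1] [455.2  28.5 160. ] 53
160 [419.5   4.6 160. ] [450.8  28.4 167.7] 53
168 [419.1  -0.8 168.2] [451.4  28.4 176. ] 59
176 [419.3   5.1 176.1] [452.5  30.3 183.9] 62
184 [418.7   4.1 184.3] [453.2  28.8 191.4] 61
192 [419.5  -2.1 192. ] [456.   30.8 199.9] 80
200 [421.1  -1.4 200. ] [453.4  28.7 207.5] 78
208 [417.6  -9.2 212.5] [449.6  28.2 215.8] 18
```

View pics/c6.png

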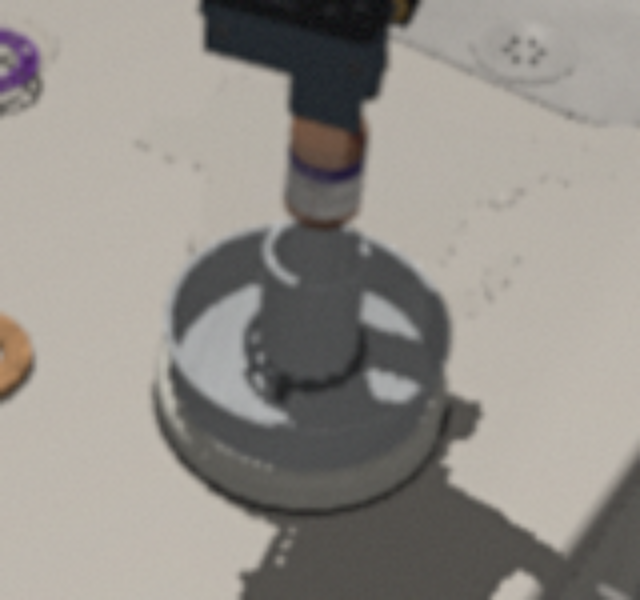

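The bottle hangs upright in the gripper, just above and nearly centred over the beaker; it needs about 2 mm in +y. Lowering.

move_arm([
  [[0,0.19,-1.0],0,1],
  [[0,0,-1.0],0,1],
  [[0,0,0],0,1],
  [[0,0,-0.8],0,1],
  [[0,0,-0.8],0,1],
])

```text
time_s: 19.35
ee_pos: [439.1, 11.0, 176.0]
ee_rot: [180.0, -0.0, 13.2]
force: [0.4, 0.3, -1.1]
gripper_width: 19.4
gripper_force: 15.0
```

move_arm([
  [[0,0,-1.0],0,1],
  [[0,0,-1.5],0,1],
  [[0,0,-1.5],0,1],
  [[0,0,-0.7],0,1],
  [[0,0,0],0,1],
])

```text
time_s: 19.85
ee_pos: [438.1, 11.0, 128.3]
ee_rot: [-180.0, 0.1, 13.2]
force: [-0.8, -0.3, -1.8]
gripper_width: 19.7
gripper_force: 15.0
```

move_arm([
  [[0.05,-0.05,-0.2],0,1],
  [[0,0,-0.2],0,1],
  [[0,0,-0.1],0,1],
  [[0,0,-0.1],0,1],
  [[0,0,0],0,1],
])

```text
time_s: 20.35
ee_pos: [439.5, 10.5, 123.5]
ee_rot: [180.0, -0.0, 13.2]
force: [0.6, -0.3, -1.9]
gripper_width: 19.7
gripper_force: 15.0
```

move_arm([
  [[0,0,-0.1],0,1],
  [[0,0,0],0,1],
  [[0,0,0],0,1],
])

```text
time_s: 20.65
ee_pos: [439.5, 10.5, 122.5]
ee_rot: [180.0, -0.0, 13.2]
force: [0.0, 0.4, 0.1]
gripper_width: 19.5
gripper_force: 15.0
```

move_arm([
  [[0,0,-0.1],0,1],
  [[0,0,0],0,1],
  [[0,0,0],0,1],
])

```text
time_s: 20.95
ee_pos: [439.5, 10.5, 121.4]
ee_rot: [180.0, 0.0, 13.2]
force: [-0.3, -0.1, -1.2]
gripper_width: 19.8
gripper_force: 15.0
```

move_arm([
  [[0,0,-0.1],0,1],
  [[0,0,0],0,1],
  [[0,0,0],0,1],
])

```text
time_s: 21.25
ee_pos: [439.5, 10.5, 120.5]
ee_rot: [180.0, -0.0, 13.2]
force: [-0.7, 0.2, -0.5]
gripper_width: 19.7
gripper_force: 15.0
```

move_arm([
  [[0,0,-0.1],0,1],
  [[0,0,0],0,1],
  [[0,0,0],0,1],
])

```text
time_s: 21.55
ee_pos: [440.1, 10.4, 120.4]
ee_rot: [180.0, -0.1, 13.2]
force: [-1.5, -0.0, 5.8]
gripper_width: 19.4
gripper_force: 15.0
```

move_arm([
  [[0,0,0],0,0.7],
  [[0,0,0],0,0.6],
  [[0,0,0],0,0.6],
  [[0,0,2.0],0,0.6],
  [[0,0,4.0],0,0.4],
])

```text
time_s: 22.05
ee_pos: [437.1, 10.5, 177.5]
ee_rot: [-179.9, 0.4, 13.2]
force: [1.1, 0.4, 0.9]
gripper_width: 41.5
gripper_force: 0.0
```

move_arm([
  [[0,0,4.0],0,0],
  [[3.0,1.7,0],0,0],
  [[4.0,2.2,0],0,0],
  [[4.0,2.2,0],0,0],
  [[3.0,1.6,0],0,0],
])

```text
time_s: 22.55
ee_pos: [581.4, 88.8, 219.0]
ee_rot: [-180.0, -0.0, 13.2]
force: [-0.3, -0.1, 0.7]
gripper_width: 81.7
gripper_force: 0.0
```

move_arm([
  [[1.5,1.0,-3.0],0,0],
  [[0.3,0,-3.0],0,0],
  [[0,0,0],0,0],
  [[0,0,0],0,0],
  [[0,0,0],0,0],
])

```text
time_s: 23.05
ee_pos: [598.1, 97.4, 161.3]
ee_rot: [180.0, -0.2, 13.2]
force: [-0.1, 0.1, 0.9]
gripper_width: 91.2
gripper_force: 0.0
```

```bash
python3 - <<'E'
from h import *
np.set_printoptions(precision=1,suppress=True)
s=env.state();print(s["ee_pos"],s["ee_rot"],s["qpos"],s["gripper_width"])
ps={n:env.grab_frame(n) for n in("wrist","top","scene")}
for n,p in ps.items():
    c=cloud(p)
    def fit(xy,r,w,lo,hi):
        m=(np.abs(np.hypot(c[...,0]-xy[0],c[...,1]-xy[1])-r)<w)&(c[...,2]>lo)&(c[...,2]<hi)&(p["z_map"]>0); q=c[m]
        return (circ(q,[*xy,r]),len(q),np.median(q[:,2])) if len(q)>8 else None
    print(n,"beaker",fit((439.5,10.3),25,6,112,123),"bulb",top_fit(p,(439,10),14,138,152),"cork",fit((598,98),24.5,12,6,14),top_fit(p,(598,98),38,6,14))
a=cv2.resize(ps["scene"]["frame"][170:280,310:430],(480,440)); b=cv2.resize(ps["wrist"]["frame"],(704,440))
cv2.imwrite("pics/c7.png",np.hstack([a,b[:,100:420]])[:,:,::-1])
E
```

```text
[598.1  97.4 161.3] [180.   -0.2  13.2] [ 8.2 23.1 90.2 -0.  66.6 85. ] 91.19829448686397
wrist beaker None bulb None cork (array([601.3,  97.9,  25.5]), 2543, np.float64(9.119676022446413)) [ 600.8   97.8   32.9    9.1   12.1 2543. ]
top beaker (array([436.8,  10.4,  25.1]), 110, np.float64(117.13935889906429)) bulb [438.3  10.4   5.8 145.1 148.9  30. ] cork (array([599.8,  96.7,  27.4]), 193, np.float64(10.10443582864059)) [596.5 101.   32.4  10.1  13.9 193. ]
scene beaker (array([437.9,  11. ,  24.9]), 185, np.float64(117.40552400767001)) bulb [439.4  11.5   6.3 144.4 149.1  34. ] cork (array([598.8,  99.5,  26.1]), 415, np.float64(11.032875596552913)) [598.4  98.4  34.   11.   14.  416. ]
```

View pics/c7.png

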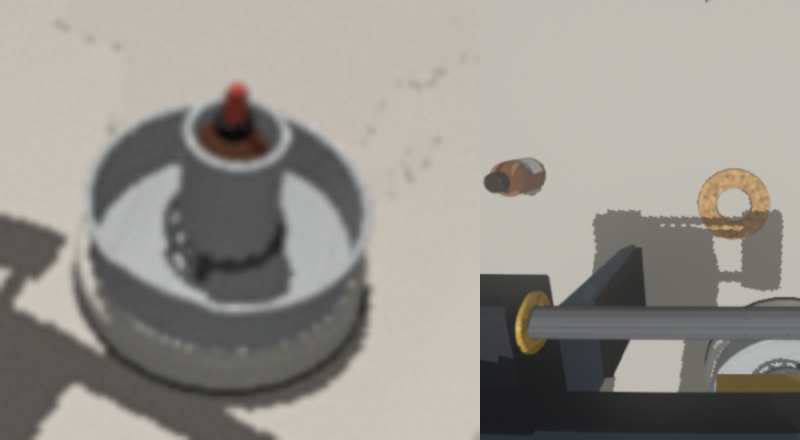

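The left crop shows the bottle upright in the beaker with bulb and collar above the rim at (236,110). The right crop shows the cork lying flat at (734,203), at about (599.5,98), top 10 mm. Descending on the cork.

move_arm([
  [[0.1,0.05,-3.0],0,0],
  [[0,0,-4.0],0,0],
  [[0,0,-4.0],0,0],
  [[0,0,-2.5],0,0],
  [[0,0,-1.2],0,0],
])

```text
time_s: 23.7
ee_pos: [597.3, 97.7, 10.9]
ee_rot: [-180.0, 0.2, 13.2]
force: [-0.1, 0.1, -0.0]
gripper_width: 91.0
gripper_force: 0.0
```

move_arm([
  [[0,0,0],0,0],
  [[0,0,0],0,0],
  [[0,0,-0.5],0,0],
  [[0,0,-0.3],0,0],
  [[0,0,0],0,0],
])

```text
time_s: 24.2
ee_pos: [598.5, 98.0, 4.7]
ee_rot: [180.0, -0.0, 13.2]
force: [0.3, -0.1, 0.4]
gripper_width: 91.0
gripper_force: 0.0
```

move_arm([
  [[0.05,0,-0.15],0,0.2],
  [[0,0,0],0,0.25],
  [[0,0,0],0,0.4],
  [[0,0,0],0,0.4],
  [[0,0,0],0,0.4],
], squeeze=10)

```text
time_s: 24.7
ee_pos: [599.0, 98.0, 3.0]
ee_rot: [180.0, -0.0, 13.2]
force: [0.4, 0.2, -0.9]
gripper_width: 64.8
gripper_force: 10.0
```

move_arm([
  [[0,0,0],0,0.4],
  [[0,0,0],0,0.4],
])

```text
time_s: 24.9
ee_pos: [599.0, 98.0, 3.0]
ee_rot: [180.0, -0.0, 13.2]
force: [0.3, 0.1, 0.5]
gripper_width: 65.3
gripper_force: 10.0
```

move_arm([
  [[0,0,1.5],0,0.4],
  [[0,0,4.0],0,0.4],
  [[0,0,4.5],0,0.4],
  [[0,0,4.5],0,0.4],
  [[0,0,2.5],0,0.4],
])

```text
time_s: 25.4
ee_pos: [600.4, 98.2, 177.2]
ee_rot: [180.0, -0.3, 13.2]
force: [1.1, 0.2, -0.6]
gripper_width: 65.1
gripper_force: 10.0
```

move_arm([
  [[-3.0,-1.6,0],0,0.4],
  [[-4.0,-2.2,0],0,0.4],
  [[-4.0,-2.2,0],0,0.4],
  [[-3.0,-1.7,0],0,0.4],
  [[-1.5,-0.8,0],0,0.4],
])

```text
time_s: 25.9
ee_pos: [440.7, 12.0, 172.9]
ee_rot: [180.0, 0.1, 13.1]
force: [1.0, 0.7, -0.5]
gripper_width: 65.2
gripper_force: 10.0
```

move_arm([
  [[-0.45,-0.25,0],0,0.4],
  [[0,0,0],0,0.4],
  [[0,0,0],0,0.4],
  [[0,0,0],0,0.4],
  [[0,0,0],0,0.4],
])

```text
time_s: 26.4
ee_pos: [440.2, 10.9, 172.8]
ee_rot: [-180.0, 0.0, 13.2]
force: [0.4, -0.2, -0.0]
gripper_width: 65.0
gripper_force: 10.0
```

```bash
python3 - <<'E'
from h import *
np.set_printoptions(precision=1,suppress=True)
s=env.state();print(s["ee_pos"],s["ee_rot"],s["force"],s["gripper_width"])
for n in("wrist","scene"):
    p=env.grab_frame(n);save(p,"w6"+n);c=cloud(p)
    def fit(xy,r,w,lo,hi):
        m=(np.abs(np.hypot(c[...,0]-xy[0],c[...,1]-xy[1])-r)<w)&(c[...,2]>lo)&(c[...,2]<hi)&(p["z_map"]>0); q=c[m]
        return (circ(q,[*xy,r]),len(q),np.median(q,0)) if len(q)>8 else None
    print(n,"beaker",fit((439.5,10.3),25,6,112,123),"cork",fit((439.5,10.3),24.5,10,172,192),"bulb",top_fit(p,(439,10),14,138,152))
E
```

```text
[440.2  10.9 172.8] [-180.     0.    13.2] [ 0.4 -0.2 -0. ] 64.95990942841583
wrist beaker (array([439.9,  10. ,  24.9]), 760, array([424.9,   9.9, 115.8])) cork (array([443.4,  11.3,  25.1]), 6461, array([452.2,  16.5, 178.9])) bulb [441.4  10.3   6.  144.9 147.6 213. ]
scene beaker (array([437.7,  11.1,  25. ]), 179, array([434. ,  18. , 117.4])) cork (array([441.5,  13.6,  29.6]), 165, array([417. ,  13.6, 179.4])) bulb None
```

View pics/w6wrist.png

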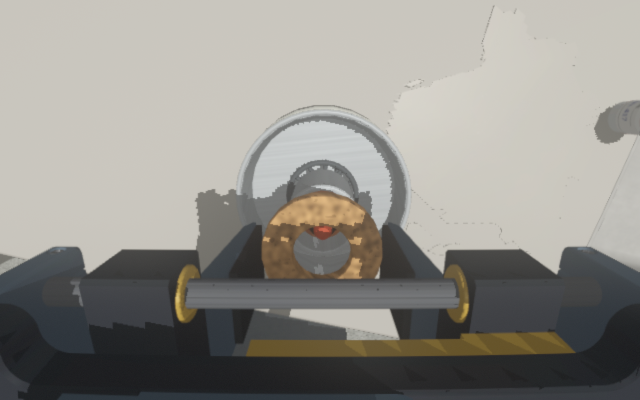

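The cork is held level at (322,240), with the red bulb visible through its hole at (322,231). Measuring the residual offset.

```bash
python3 - <<'E'
from h import *
np.set_printoptions(precision=1,suppress=True)
p=env.grab_frame("wrist");c=cloud(p)
hsv=cv2.cvtColor(p["frame"],cv2.COLOR_RGB2HSV)
m=(hsv[...,1]>70)&(hsv[...,0]<25)&(hsv[...,0]>5)&(np.hypot(c[...,0]-441,c[...,1]-11)<45)&(np.abs(c[...,2]-180)<5)
m=cv2.morphologyEx(m.astype(np.uint8),cv2.MORPH_OPEN,np.ones((3,3)))>0
q=c[m]; print(len(q),q.min(0),q.max(0),np.median(q[:,2]))
print(cv2.minEnclosingCircle(q[:,:2].astype(np.float32)))
a=np.degrees(np.arctan2(q[:,1]-11,q[:,0]-441));r=np.hypot(q[:,0]-441,q[:,1]-11)
O=[];I=[]
for k in range(-180,180,10):
    w=(a>=k)&(a<k+10)
    if w.sum()>20:
        i=np.where(w)[0]; O.append(q[i[np.argsort(r[i])[-4]]]); I.append(q[i[np.argsort(r[i])[3]]])
O=np.array(O);I=np.array(I);print(len(O),"outer",circ(O,[441,11,33]),"inner",circ(I,[441,11,16]))
E
```

```text
6191 [421.4 -21.5 175. ] [474.6  43.9 181.1] 178.87669959061634
((441.5959777832031, 11.003521919250488), 33.04612350463867)
29 outer [443.7  11.4  31.2] inner [442.3  11.   16.2]
```

move_arm([
  [[-0.16,-0.08,-1.0],0,0.4],
  [[0,0,-1.5],0,0.4],
  [[0,0,-1.2],0,0.4],
  [[0,0,-0.8],0,0.4],
  [[0,0,0],0,0.4],
])

```text
time_s: 27.05
ee_pos: [436.8, 9.7, 126.6]
ee_rot: [-180.0, 0.2, 13.2]
force: [-0.5, -0.4, 0.2]
gripper_width: 64.9
gripper_force: 10.0
```

move_arm([
  [[0,0,-0.2],0,0.4],
  [[0,0,-0.2],0,0.4],
  [[0,0,-0.1],0,0.4],
  [[0,0,0],0,0.4],
  [[0,0,0],0,0.4],
])

```text
time_s: 27.55
ee_pos: [438.0, 9.7, 123.2]
ee_rot: [180.0, -0.0, 13.2]
force: [0.5, 0.7, -0.2]
gripper_width: 65.2
gripper_force: 10.0
```

move_arm([
  [[0,0,-0.1],0,0.4],
  [[0,0,-0.1],0,0.4],
  [[0,0,0],0,0.4],
  [[0,0,0],0,0.4],
])

```text
time_s: 27.95
ee_pos: [437.9, 9.7, 120.9]
ee_rot: [180.0, 0.0, 13.2]
force: [0.3, -0.1, 0.1]
gripper_width: 65.2
gripper_force: 10.0
```

move_arm([
  [[0,0,-0.1],0,0.4],
  [[0,0,0],0,0.4],
  [[0,0,0],0,0.4],
])

```text
time_s: 28.25
ee_pos: [437.9, 9.7, 120.0]
ee_rot: [180.0, -0.0, 13.2]
force: [0.4, 0.2, -0.5]
gripper_width: 65.3
gripper_force: 10.0
```

move_arm([
  [[0,0,-0.1],0,0.4],
  [[0,0,0],0,0.4],
  [[0,0,0],0,0.4],
])

```text
time_s: 28.55
ee_pos: [438.1, 9.7, 119.8]
ee_rot: [180.0, -0.1, 13.2]
force: [-1.7, -0.1, 6.2]
gripper_width: 65.2
gripper_force: 10.0
```

Contact. Releasing and retreating straight up.

move_arm([
  [[0,0,0],0,0.2],
  [[0,0,0],0,0.15],
  [[0,0,0],0,0.1],
  [[0,0,1.5],0,0.1],
  [[0,0,3.5],0,0.1],
])

```text
time_s: 29.05
ee_pos: [435.6, 9.7, 167.0]
ee_rot: [-179.9, 0.4, 13.2]
force: [-0.5, -0.6, 1.0]
gripper_width: 82.2
gripper_force: 0.0
```

move_arm([
  [[0,0,4.0],0,0],
  [[0,0,4.0],0,0],
  [[-2.0,3.5,0],0,0],
  [[-2.0,4.0,0],0,0],
  [[0,4.0,0],0,0],
])

```text
time_s: 29.55
ee_pos: [395.7, 125.3, 249.3]
ee_rot: [180.0, 0.0, 13.1]
force: [1.7, 0.1, 0.0]
gripper_width: 91.4
gripper_force: 0.0
```

move_arm([
  [[0,3.5,0],0,0],
  [[0,2.0,0],0,0],
  [[0,0,0],0,0],
  [[0,0,0],0,0],
  [[0,0,0],0,0],
])

```text
time_s: 30.05
ee_pos: [397.8, 178.8, 248.8]
ee_rot: [180.0, 0.0, 13.1]
force: [1.2, -0.1, -0.2]
gripper_width: 91.3
gripper_force: 0.0
```

```bash
python3 - <<'E'
from h import *
np.set_printoptions(precision=1,suppress=True)
ps={n:env.grab_frame(n) for n in("wrist","top","scene")}
for n,p in ps.items():
    c=cloud(p)
    m=(np.hypot(c[...,0]-439,c[...,1]-10)<38)&(np.abs(c[...,2]-127)<6)&(p["z_map"]>0);q=c[m]
    A=np.c_[q[:,:2]-[439,10],np.ones(len(q))]; print(n,"cork",top_fit(p,(439,10),38,122,133),"tilt deg",np.degrees(np.linalg.lstsq(A,q[:,2],rcond=None)[0][:2]),"bulb",top_fit(p,(439,10),14,138,152),"triv",top_fit(p,(439,10),45,42,54),
      "oil",top_fit(p,(583,285),40,45,80),"pot",top_fit(p,(578,-272),40,40,80))
a=cv2.resize(ps["scene"]["frame"][160:280,300:440],(467,400)); b=cv2.resize(ps["top"]["frame"][215:315,270:350],(320,400))
cv2.imwrite("pics/c8.png",np.hstack([a,b])[:,:,::-1])
E
```

```text
wrist cork [ 439.6   10.2   33.4  126.   132.8 3274. ] tilt deg [-0.2 -0.5] bulb [441.3  11.6   6.1 144.  147.7 175. ] triv [440.5  10.4  33.6  47.6  53.9 610. ] oil None pot None
top cork [437.3  10.4  32.8 127.2 131.8 689. ] tilt deg [ 0.2 -0.3] bulb [438.3  10.4   5.8 145.7 149.5  30. ] triv None oil [581.8 283.2  11.4  56.7  61.8  60. ] pot [ 578.4 -272.5   18.9   54.5   60.6  234. ]
scene cork [438.1  11.1  33.4 128.1 132.5 486. ] tilt deg [ 0.8 -0.9] bulb [439.3  12.6   6.5 143.9 149.   38. ] triv [438.6  12.   33.5  49.7  53.8 159. ] oil [585.2 285.7  10.5  56.2  60.4  81. ] pot [ 566.7 -274.2   10.6   53.3   56.8   18. ]
```

View pics/c8.png

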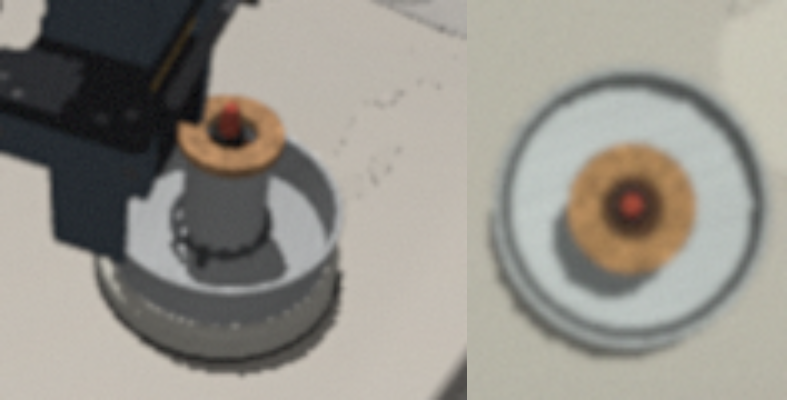

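The cork lies flat at 127 mm with less than 1° tilt, centred on the rim, and the dropper sticks through its hole at (232,120) in the left crop and (632,205) in the right. The bystanders I checked (small bottle and sample pot) haven't moved, and the robot is clear. Handing in.

```bash
python3 -c "from workcell import env; print(env.job_done())"
```

```text
the job is handed in; nothing more can be done
None
```

The water bath is set up and handed in after about 30 s of robot time: trivet, beaker, dropper bottle and cork ring are stacked and centred in the pan, with the dropper through the ring. The small brown bottle and sample pot measured unmoved. I did not re-measure the timer, but no move went near it.

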